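# Pop, turn and slide: open the latched candle box

### The arm

A 7-joint arm with a two-finger parallel gripper is mounted at the origin on the work surface. World frame = base frame: x ahead of the robot, y to its left, z up, the work surface at z = 0. Lengths are in m, angles in degrees, forces in N, time in s.
With the tool pointing down it reaches from about 0.425 to 0.875 m from the base axis. Payload 4.7 kg.
Tool frame: the origin (TCP) lies midway between the tips of the shut fingers; the grasp point (between the pads) lies 19 mm behind it (tcp_to_grasp is the distance from the TCP to the grasp point, in m); z points along the fingers, y is the direction in which the jaws open and shut (so a half turn about z gives the same grasp; the last joint's range is limited). The gripper opens to 85 mm and grips with 20 to 120 N. Pads are 22 mm wide; open, the fingers measure 114 mm over their backs; the gripper's body (76 mm by 85 mm) begins 54 mm behind the grasp point. The pads swing forward as they close: fully open they stand 13 mm farther back than shut.
Start: joints at [67.672, 18.392, -4.016, 83.108, 1.295, 78.541, -3.26], TCP at [0.255, -0.598, 0.231] pointing down, gripper open.
Joint ranges: [-163.93, 163.93], [-17.29, 119.83], [-79.2, 71.16], [3.27, 140.29], [-89.18, 269.18], [5.43, 117.66], [-154.24, 154.24]. Speed limits (degrees/s): [147.25, 147.25, 180, 180, 180, 180, 180].

### API

Orientations are given as a 3x3 rotation matrix whose columns are the frame's x, y, z axes.
In Python, from rig import read_state, capture, get_calibration, job_done, spot_in, silhouettes, spot_point, tcp_to_grasp gives the robot as it stands.
- The arm moves only by the tool send_rows, never from a script. Its arguments are lists of equal length, an entry for each row: "fingers": the gripper's target within -1 to 1 (fully open at 1, half-way at 0, shut at -1); "offset": the shift along the world's x, y, z in mm, a list of three; "turn": the turn, a rotation vector about the world's x, y, z in degrees, a list of three. A call has 1 to 5 rows; each row shifts and turns the commanded pose from where the row before left it; what a row does not reach is not made up. A row lasts 1/8 s, in which the tool goes at most 62.5 mm and 10.7 degrees, less where a joint would pass 70% of its speed; a pose out of reach is approached as far as the arm can. A call is refused whole if a number of a shift passes 62.5 or a number of a turn 10.7, either way. A call with a gripper value outside its range is refused whole. The fingers move at their own pace and stop on an object; the grip force is fixed at half the most. Time passes only in rows, so rows that do not move let the fingers close. It gives the time, the measured TCP pose, the force and the opening at its end, in the units of the state.
- read_state(): the state, without advancing time (a new reading comes with each control period).
- capture(name): name is "side" or "top"; returns the picture (400x640x3 uint8, blue, green, red); there is no depth.
- get_calibration(name): a dict with "K" (3x3 intrinsics, pixels), "k1" (the pictures are not rectified: a ray, as slopes to the right and down, at radius r is drawn at 1 + k1 r^2 times it, then the intrinsics apply), "extrinsics" (4x4, takes a point from camera to world coordinates). Camera axes: x right, y up, looking along -z (the intrinsics and any distortion apply to the point x, -y, -z); pixel columns grow to the right and rows downward; lengths in m; the calibration is good to about 2 mm. A picture is of the moment at which its call begins. get_calibration takes no time and is no camera call.
- job_done(): hands the job in, once; it reports no verdict.
Trained networks look in the newest picture that a camera, given by its name, has taken for a name from the list of things; names that differ only in an ending like _2 or _b are one class to them, and where a whole thing is asked for, a point or a joint stands for the part that bears it (a point fixed in the world has none). Each returns a list of dicts, best first, with "confidence" (0 to 1); they miss things now and then, are a little off and sometimes report something else, mostly with a low value. They report only what shows in the picture. A call takes as long as a camera call.
- spot_in(camera, target): "bbox" ([centre column, centre row, width, height] in pixels, round what is visible of it).
- silhouettes(camera, target): "mask" (400x640 bool, what is visible of it) and "bbox" ([centre column, centre row, width, height] in pixels, round what is visible of it).
- spot_point(camera, target): "location" ([column, row] in pixels: a listed point, or the origin of a listed thing).
The state is a dict: "t": time; "qpos": joint angles; "joint_vel": joint speeds; "joint_efforts": joint torques, N m; "ee_pos": TCP position; "tcp_rot": TCP orientation; "ft_force": force on the tool from outside, world axes, zero at the start; "wrist_torque": the same for the moment, N m; "finger_gap": opening from 0.0 (shut) to 1.0 (fully open).
Only numpy, scipy, OpenCV 4.12 (cv2) and the standard library are available. Lean on these libraries where they do the work, as an engineer would, in place of code of your own. Each camera call takes 0.05 s, during which the arm holds its last target.

### The job

Open the walnut candle box: press the red release button gently, only until the black T-handle pops up, then turn the handle a quarter turn clockwise (seen from above) and use it to slide the door all the way open to its stop. Do not ram the button down and do not force the door against its latch; leave the menorah, the votive cup and the dreidels undisturbed, and let go at the end.

Things in the scene. Friction and masses are not known exactly. Their poses are not given: they have to be found in the camera images.
- box: dark walnut candle box, fixed, 190 (its x) x 340 (its y) x 90 mm high; origin at the centre of its underside, z up, turned only about z. Its -y half is closed by a flat wooden door, 168 x 150 mm, level between the side walls, top face at 82 mm; its +y half is a shallow open tray, floor at 50 mm, over which the door slides in the box's +y direction.
- housing_top (a point): centre of the top face of the square steel latch housing on the door, on the T-handle's turning axis, 98 mm above the box's underside and, door closed, 83 mm to -y of its centre; moves with the door, axes parallel to the box's. Housing 104 x 104 mm, 16 mm high above the door. A slot in its middle, 78 x 19 mm, long along the box's x, holds the sunk T-handle.
- handle_grip (a point): centre of the T-handle's black bar (70 long, 13 wide, 13 mm high), moves with it; point x runs along the bar, z up. Sunk, it lies along the box's x, top 1.5 mm below the housing's top: no grip, no turning. Popped up, its centre is 18 mm above the housing's top with 11.5 mm free under the bar: grip across the 13 mm from above and turn about the vertical through this point.
- button_mark (a point): point on the housing's top face, on the axis of the round red button (18 mm wide), 38 mm to -x and 38 mm to -y of the handle's axis, axes as the box's. The cap's top is 8 to 22 mm above it, different each time. The cap moves from about 2 N, frees the handle at 3.5 mm and 5 N, meets a hard stop at 6 mm and 7.5 N, and springs back. Stay well under 15 N.
- pop (a joint): height of the T-handle above its sunk place, m: 0 sunk, 0.026 fully popped up by its light spring (1 to 4 N presses it down again). Once freed it stays up by itself.
- turn (a joint): angle of the T-handle, rad: 0 latched, grows clockwise seen from above, stop at 1.57. Turning takes about 0.1 N m and it stays where it is left. It cannot turn while sunk. The door is free from about 1.28 rad on.
- slide (a joint): travel of the door along the box's +y, m: 0 closed, 0.1 fully open at its stop. Slides with about 2 N once unlatched, stays where it is left; carries housing, button and handle.
- tongue: steel latch tongue under the door, hidden, 36 mm long, turning with the handle: points to the box's +x when latched, to -y when free. Origin on the handle's axis at the door's underside, 72 mm above the box's underside.
- strike: brass bar inside the box, fixed to its +x wall, hidden under the closed door; the latched tongue stands 2 to 3 mm behind it and hits it if the door is pulled before the handle is turned. Keep under 20 N. Origin at the box's origin.
- menorah: loose sky-blue ceramic menorah, 220 mm wide (along its x), 90 mm deep, 187 mm tall, beyond the box's +y end; origin at the centre of its underside. Bystander.
- votive: loose glass votive cup, 66 mm diameter, 65 mm tall, beyond the box's -y end; origin at the centre of its underside. Bystander.
- dreidel_a: loose orange plastic dreidel lying on its side, 28 mm body, 62 mm long, on a fixed steel tray 130 x 220 x 14 mm on the box's +x side; origin at the centre of its underside. Bystander.
- dreidel_b: a second dreidel like it on the same tray. Bystander.

How it is judged (in metres and radians):
On the way, in this order (a step that is already met when the one before it is completed fails the run):
1. the T-handle has popped up (at least 20 mm) (value of joint pop above 0.02 m), for 0.1 s.
2. the handle is turned a quarter turn (at least 1.25 rad) (value of joint turn above 1.25 rad), for 0.1 s.
At the end, for the whole second after the job is handed in: the door is slid open by at least 90 of its 100 mm and at rest, the handle still turned (at least 1.2 rad) and let go, the menorah, votive cup and dreidels at rest and undisturbed (value of joint slide above 0.09 m and value of joint turn above 1.2 rad and velocity of joint slide below 0.01 m/s and linear speed of each of menorah, votive, dreidel_a, dreidel_b below 0.02 m/s); the robot touches nothing.
It fails at once if the button is rammed (more than 15 N) (contact force between button_cap_c0 and anything else above 15 N).
It fails at once if the door is forced against its latch (more than 20 N between tongue and strike) (contact force between tongue and strike above 20 N).
It fails at once if the menorah, the votive cup or a dreidel is pushed more than 15 mm or tipped (distance of any of menorah, votive, dreidel_a, dreidel_b from where it was at the start of the episode above 0.015 m or angle between any of menorah, votive, dreidel_a, dreidel_b's own z axis and vertical above 0.35 rad).
It also fails if it takes over 53 s, if anything falls off the work surface, if the arm or the gripper's body presses on something with over 40 N, if the wrist force passes 120 N, or if a joint passes its speed limit or range.

## Working session

There is one attempt and no reset: what is moved stays moved. The work goes in short steps, Python scripts to look and compute and a tool call to move; the robot and the scene stay as the last step left them, time stands still between calls to the robot, and variables do not carry over. Pictures are saved under pics/ and viewed, and the job is handed in when it is done.

Besides the shell and the picture viewer there is one more tool, called after "Call:" as name(argument=value, ...) on one line, values as JSON. send_rows: Moves the arm, as the interface text tells. Its arguments: {"type":"object","properties":{"fingers":{"type":"array"},"offset":{"type":"array"},"turn":{"type":"array"}},"required":["fingers","offset","turn"]}

```bash
mkdir -p pics; ls; cat > h.py <<'E'
import numpy as np, cv2
from rig import *
def ray(cam,uv):
    c=get_calibration(cam);K=np.array(c["K"]);E=np.array(c["extrinsics"]);k1=c["k1"]
    x=(uv[0]-K[0,2])/K[0,0];y=(uv[1]-K[1,2])/K[1,1]
    rd=np.hypot(x,y);r=rd
    for _ in range(50): r=rd/(1+k1*r*r)
    s=r/rd if rd>0 else 1
    d=np.array([x*s,-y*s,-1.]);d=E[:3,:3]@d
    return E[:3,3],d/np.linalg.norm(d)
def atz(cam,uv,z):
    o,d=ray(cam,uv);return o+d*(z-o[2])/d[2]
def proj(cam,p):
    c=get_calibration(cam);K=np.array(c["K"]);E=np.array(c["extrinsics"]);k1=c["k1"]
    q=E[:3,:3].T@(np.array(p)-E[:3,3]);x=q[0]/-q[2];y=-q[1]/-q[2]
    f=1+k1*(x*x+y*y);return np.array([K[0,0]*x*f+K[0,2],K[1,1]*y*f+K[1,2]])
def tri(uv1,uv2,c1="top",c2="side"):
    o1,d1=ray(c1,uv1);o2,d2=ray(c2,uv2)
    A=np.stack([d1,-d2],1);t=np.linalg.lstsq(A,o2-o1,rcond=None)[0]
    a=o1+d1*t[0];b=o2+d2*t[1];return (a+b)/2,np.linalg.norm(a-b)
E
python3 - <<'E'
from h import *
for c in("top","side"):
    cv2.imwrite(f"pics/{c}0.png",capture(c))
    print(c,np.round(get_calibration(c)["extrinsics"],3).tolist(),get_calibration(c)["K"],get_calibration(c)["k1"])
    for n in("box","housing_top","handle_grip","button_mark","menorah","votive","dreidel_a"):
        print(n,[(np.round(d["location"],1).tolist(),round(d["confidence"],2)) for d in spot_point(c,n)[:3]])
print(read_state(), tcp_to_grasp)
E
```

```text
pics
top [[-0.027, 0.983, -0.183, 0.474], [-0.999, -0.031, -0.019, 0.047], [-0.025, 0.182, 0.983, 0.948], [0.0, 0.0, 0.0, 1.0]] [[365.41253541   0.         319.39957185]
 [  0.         365.41253541 202.24489229]
 [  0.           0.           1.        ]] -0.0175894599204711
box []
housing_top [([379.7, 227.1], 0.97)]
handle_grip [([379.9, 231.3], 0.5)]
button_mark [([387.4, 250.7], 0.85)]
menorah [([233.5, 198.9], 0.56)]
votive [([432.7, 230.8], 0.98)]
dreidel_a [([332.4, 155.6], 0.55), ([369.3, 164.4], 0.5)]
side [[0.773, 0.411, -0.484, 0.22], [-0.635, 0.511, -0.58, -0.444], [0.009, 0.755, 0.656, 0.612], [0.0, 0.0, 0.0, 1.0]] [[406.45396694   0.         317.30808353]
 [  0.         406.45396694 197.69765671]
 [  0.           0.           1.        ]] -0.020496191839606197
box [([314.0, 235.7], 0.83)]
housing_top [([332.0, 228.3], 0.93)]
handle_grip [([327.5, 231.1], 0.52)]
button_mark [([316.9, 251.0], 0.62)]
menorah [([266.2, 163.3], 0.75)]
votive [([386.2, 324.0], 0.63)]
dreidel_a [([395.7, 222.7], 0.65), ([370.5, 192.3], 0.48), ([267.1, 158.8], 0.48)]
{'t': 0.8, 'qpos': array([67.67281115, 18.38893498, -4.01684722, 83.1067629 ,  1.29443375,
       78.54274547, -3.25827513]), 'joint_vel': array([ 0.04930476,  0.12951937, -0.13493215,  0.03332991,  0.06181209,
        0.01903283,  0.07324828]), 'joint_efforts': array([ 1.23391451e-04, -4.93337095e+01, -3.81729947e-01, -3.14561784e+01,
        1.33101924e-02,  1.28767981e-03, -9.87508656e-06]), 'ee_pos': array([ 0.25537453, -0.59774888,  0.23138944]), 'tcp_rot': array([[ 9.19559106e-01,  3.92951715e-01,  1.28506662e-05],
       [ 3.92951714e-01, -9.19559099e-01, -1.20963254e-04],
       [-3.57157712e-05,  1.16282553e-04, -9.99999993e-01]]), 'ft_force': array([ 0.75641356, -0.11737064,  0.23677022]), 'wrist_torque': array([ 0.0328723 ,  0.02987407, -0.01879036]), 'finger_gap': 1.003707831840038} 0.0187
```

View pics/top0.png

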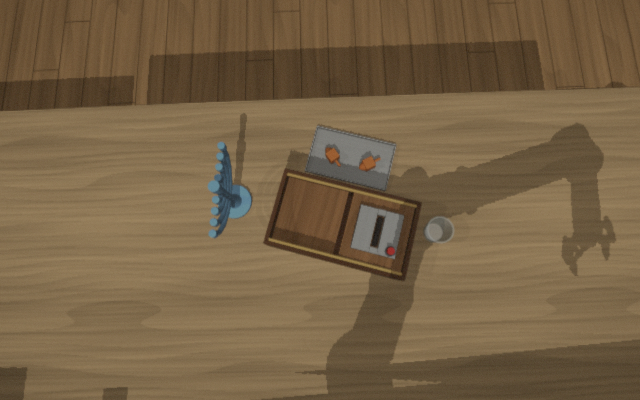

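View pics/side0.png

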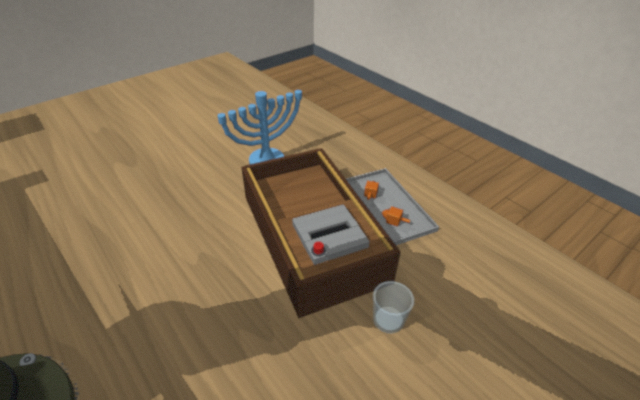

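```bash
python3 - <<'E'
from h import *
P={"housing":((379.7,227.1),(332,228.3)),"button":((387.4,250.7),(316.9,251)),"grip":((379.9,231.3),(327.5,231.1)),"menorah":((233.5,198.9),(266.2,163.3)),"votive":((432.7,230.8),(386.2,324))}
for k,(a,b) in P.items():
    p,e=tri(a,b);print(k,np.round(p,4),round(e,4))
for c in("top","side"):
    im=cv2.imread(f"pics/{c}0.png")
    u,v=(380,230) if c=="top" else (330,240)
    cv2.imwrite(f"pics/{c}0z.png",cv2.resize(im[v-70:v+70,u-95:u+95],None,fx=4.2,fy=4.2,interpolation=cv2.INTER_CUBIC))
E
```

```text
housing [ 0.566  -0.0734  0.1018] 0.004
button [ 0.5139 -0.0908  0.0934] 0.0015
grip [ 0.556  -0.0733  0.1011] 0.0046
menorah [ 0.6673  0.2991 -0.0154] 0.0039
votive [ 0.5636 -0.2264 -0.0106] 0.0063
```

View pics/top0z.png

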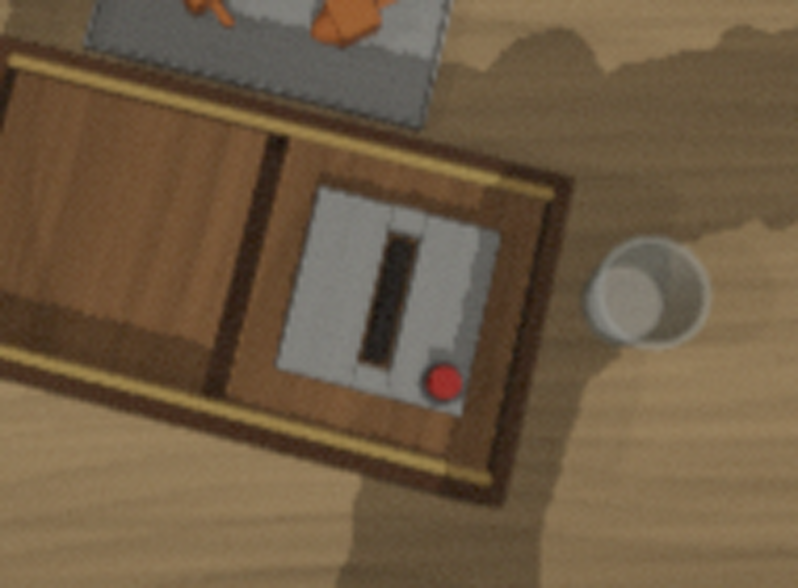

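View pics/side0z.png

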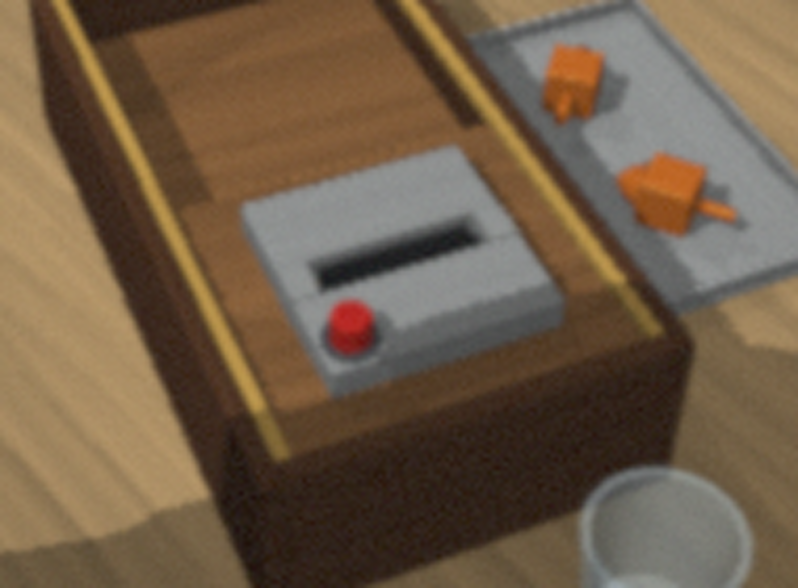

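```bash
python3 - <<'E'
from h import *
for uv in[(288,170),(420,203),(405,278),(265,242)]:print(atz("top",uv,.09))
capture("top");capture("side")
for c in("top","side"):
    for n in("box","housing_top","button_mark","tongue"):
        r=silhouettes(c,n)
        for d in r[:1]:
            m=np.array(d["mask"],np.uint8); np.save(f"pics/{c}_{n}.npy",m)
            print(c,n,d["confidence"],d["bbox"],m.sum(),cv2.minAreaRect(cv2.findNonZero(m)))
E
```

```text
[0.71515274 0.13818905 0.09      ]
[ 0.62346852 -0.17497335  0.09      ]
[ 0.45012089 -0.12745527  0.09      ]
[0.54188787 0.1944518  0.09      ]
top box 0.87 [344.4, 225.5, 157.3, 113.6] 11527 ((342.7353210449219, 224.05882263183594), (146.00643920898438, 81.24942779541016), 14.03624439239502)
top housing_top 0.97 [376.5, 233.1, 75.0, 77.5] 4200 ((376.54034423828125, 231.83413696289062), (64.6290283203125, 66.91375732421875), 13.671307563781738)
top button_mark 0.95 [375.7, 233.1, 76.0, 78.5] 4296 ((377.14703369140625, 232.41177368164062), (64.99954986572266, 67.66743469238281), 14.03624439239502)
top tongue 0.3 [377.8, 231.9, 11.4, 28.0] 168 ((376.94708251953125, 231.48822021484375), (5.965588569641113, 29.61100959777832), 12.528807640075684)
side box 0.74 [321.8, 230.5, 165.4, 169.8] 16731 ((321.69769287109375, 222.31301879882812), (167.28297424316406, 121.041259765625), 66.25050354003906)
side housing_top 0.82 [333.5, 239.8, 108.7, 81.6] 5183 ((331.75, 235.24998474121094), (64.19422912597656, 96.13323211669922), 71.56505584716797)
```

```bash
cat > fit.py <<'E'
from h import *
from scipy.optimize import least_squares
t=lambda a,o:[( (u+.5)/4.2-.5+o[0],(v+.5)/4.2-.5+o[1]) for u,v in a]
T=(285,160);S=(235,170)
H=np.array([[52,52],[52,-52],[-52,-52],[-52,52]])/1e3  # box frame, rel to housing
SL=np.array([[39,9.5],[39,-9.5],[-39,-9.5],[-39,9.5]])/1e3
obs=[("top",t([(321,187),(499,235),(462,414),(278,369)],T),H,.098),
("side",t([(459,147),(560,292),(330,378),(243,205)],S),H,.098),
("top",t([(387,234),(418,238),(389,367),(360,360)],T),SL,.098),
("side",t([(470,217),(483,238),(322,290),(313,263)],S),SL,.098)]
BX=np.array([[95,-170],[-95,-170]])/1e3+[0,.083]
obs.append(("top",t([(573,179),(502,505)],T),BX,.09))
def R(a): return np.array([[np.cos(a),-np.sin(a)],[np.sin(a),np.cos(a)]])
def res(p,split=False):
    out=[]
    for c,uv,m,z in obs:
        w=m@R(p[2]).T+p[:2]
        out.append(np.array([proj(c,[*q,z]) for q in w])-np.array(uv))
    return out if split else np.concatenate(out).ravel()
if __name__=="__main__":
    r=least_squares(res,[.566,-.073,-.26],loss="soft_l1",f_scale=1)
    print(r.x,np.degrees(r.x[2]))
    for (c,*_),q in zip(obs,res(r.x,1)):print(c,np.round(q,1).tolist())
    p=r.x;b=R(p[2])@[-.038,-.038]+p[:2];print("button",b)
    for h in(0,.008,.012,.015,.018,.022):print(h,[np.round(proj(c,[*b,.098+h]),1).tolist() for c in("top","side")])
    print(t([(444,383)],T),t([(351,313)],S))
    d=R(p[2])@[0,.1];print("slide",d, "box x dir",R(p[2])@[1,0])
E
python3 fit.py
python3 - <<'E'
import cv2
for c,u,v in(("top",388,252),("side",318,250)):
    im=cv2.imread(f"pics/{c}0.png");cv2.imwrite(f"pics/{c}b.png",cv2.resize(im[v-15:v+15,u-20:u+20],None,fx=16,fy=16,interpolation=cv2.INTER_CUBIC))
E
```

```text
[ 0.56027003 -0.06897782 -0.28400132] -16.27207710575894
top [[-0.3, -0.4], [0.6, -0.9], [-0.4, -0.1], [-0.6, -0.9]]
side [[-1.3, -0.6], [1.0, 2.1], [-0.0, -0.4], [-1.4, 0.2]]
top [[0.3, -1.9], [0.9, -0.8], [0.2, 0.9], [-0.9, 0.5]]
side [[-0.1, -1.0], [1.5, 0.8], [-0.7, 0.8], [-2.6, -0.1]]
top [[0.6, -0.8], [0.3, 0.6]]
button [ 0.51314468 -0.09480806]
0 [[389.6, 250.6], [317.7, 250.8]]
0.008 [[390.2, 250.4], [317.7, 247.6]]
0.012 [[390.5, 250.3], [317.7, 246.0]]
0.015 [[390.7, 250.2], [317.7, 244.7]]
0.018 [[390.9, 250.2], [317.8, 243.5]]
0.022 [[391.2, 250.1], [317.8, 241.9]]
[(390.3333333333333, 250.8095238095238)] [(318.1904761904762, 244.14285714285714)]
slide [0.02801989 0.0959942 ] box x dir [ 0.95994196 -0.28019892]
```

View pics/sideb.png

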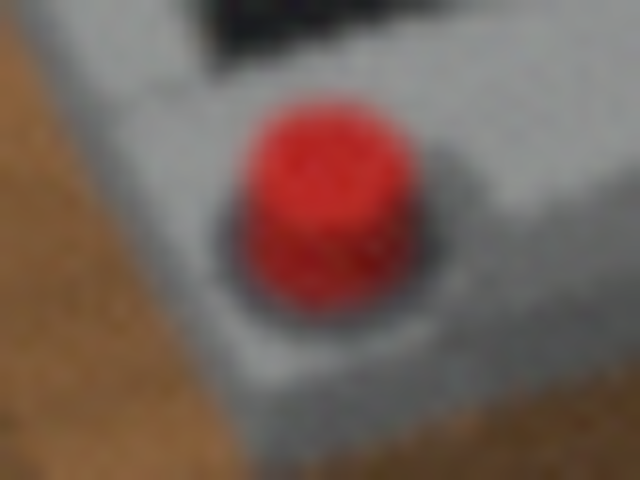

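View pics/topb.png

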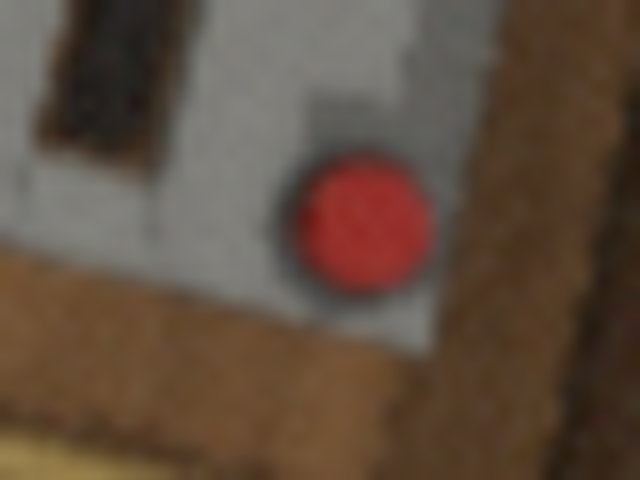

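Call:
send_rows(fingers=[-1,-1,-1,-1,-1], offset=[[18,36,0],[18,36,0],[18,36,0],[18,36,0],[18,36,0]], turn=[[0,0,10],[0,0,10],[0,0,10],[0,0,10],[0,0,10]])

```text
t: 1.92
ee_pos: [0.3459, -0.4165, 0.2316]
tcp_rot: [[0.285, 0.959, 0.0], [0.959, -0.285, -0.001], [-0.0, 0.0, -1.0]]
ft_force: [-0.3, -0.3, -0.1]
finger_gap: -0.001
```

Call:
send_rows(fingers=[-1,-1,-1,-1,-1], offset=[[18,36,0],[18,36,0],[18,36,0],[18,36,0],[18,36,0]], turn=[[0,0,10],[0,0,10],[0,0,10],[0,0,10],[0,0,10]])

```text
t: 2.55
ee_pos: [0.4359, -0.2366, 0.2316]
tcp_rot: [[-0.551, 0.834, 0.001], [0.834, 0.551, -0.001], [-0.001, 0.0, -1.0]]
ft_force: [-0.2, -0.1, -0.5]
finger_gap: 0.001
```

Call:
send_rows(fingers=[-1,-1,-1,-1,-1], offset=[[18,36,-15],[18,36,-15],[18,36,-15],[18,36,-15],[0,0,0]], turn=[[0,0,10],[0,0,10],[0,0,10],[0,0,10],[0,0,0]])

```text
t: 3.18
ee_pos: [0.5077, -0.0897, 0.1705]
tcp_rot: [[-0.959, 0.283, -0.001], [0.283, 0.959, 0.002], [0.002, 0.002, -1.0]]
ft_force: [0.0, -0.2, 0.0]
finger_gap: 0.0
```

```bash
python3 - <<'E'
from rig import *;import numpy as np
s=read_state()
for k in("t","qpos","ee_pos","tcp_rot","ft_force","finger_gap"):print(k,np.round(s[k],4).tolist())
y=s["tcp_rot"][:,1];print(np.degrees(np.arctan2(y[1],y[0])))
E
```

```text
t 3.175
qpos [42.164, 6.808, -37.1052, 105.4891, 4.2532, 69.1937, 77.2769]
ee_pos [0.5077, -0.0897, 0.1705]
tcp_rot [[-0.959, 0.2833, -0.001], [0.2833, 0.959, 0.0023], [0.0016, 0.0019, -1.0]]
ft_force [0.0093, -0.152, 0.0485]
finger_gap 0.0002
73.54120766901606
```

Call:
send_rows(fingers=[-1,-1], offset=[[5.5,-5,-45],[0,0,0]], turn=[[0,0,0],[0,0,0]])

```text
t: 3.42
ee_pos: [0.5103, -0.0997, 0.1239]
tcp_rot: [[-0.956, 0.292, -0.006], [0.292, 0.956, 0.002], [0.006, -0.0, -1.0]]
ft_force: [-0.8, 1.0, 0.3]
finger_gap: -0.001
```

```bash
python3 - <<'E'
from h import *
s=read_state();print(s["ee_pos"],s["ft_force"])
for c,u,v in(("top",385,235),("side",325,235)):
    im=capture(c);cv2.imwrite(f"pics/{c}1.png",cv2.resize(im[v-50:v+50,u-65:u+65],None,fx=6,fy=6,interpolation=cv2.INTER_CUBIC))
    print(c,proj(c,s["ee_pos"]))
E
```

```text
[ 0.51028812 -0.09967216  0.12392769] [-0.78716737  0.98030963  0.29431659]
top [393.80114115 251.20045446]
side [318.35112411 242.73163522]
```

View pics/top1.png

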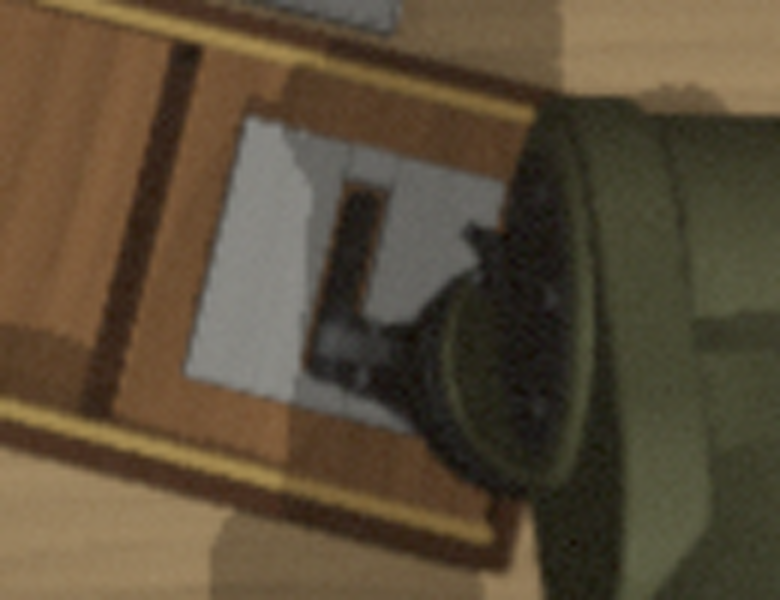

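View pics/side1.png

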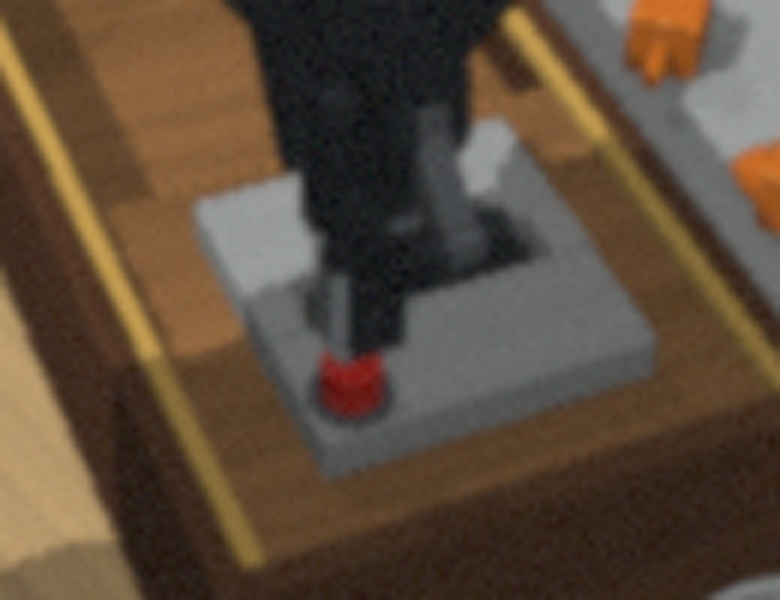

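Call:
send_rows(fingers=[-1,-1,-1], offset=[[0,0,0],[0,0,-4],[0,0,0]], turn=[[0,0,0],[0,0,0],[0,0,0]])

```text
t: 3.9
ee_pos: [0.5129, -0.0988, 0.1226]
tcp_rot: [[-0.957, 0.29, 0.0], [0.29, 0.957, -0.0], [-0.0, -0.0, -1.0]]
ft_force: [-0.2, 0.2, 0.2]
finger_gap: -0.002
```

Call:
send_rows(fingers=[-1,-1,-1], offset=[[0.5,3.5,-3],[0,0,-1],[0,0,0]], turn=[[0,0,0],[0,0,0],[0,0,0]])

```text
t: 4.28
ee_pos: [0.5133, -0.0951, 0.1182]
tcp_rot: [[-0.957, 0.29, -0.0], [0.29, 0.957, 0.0], [0.0, 0.0, -1.0]]
ft_force: [0.2, -0.1, -0.2]
finger_gap: -0.003
```

Call:
send_rows(fingers=[-1,-1,-1], offset=[[0,0,-1],[0,0,-1],[0,0,0]], turn=[[0,0,0],[0,0,0],[0,0,0]])

```text
t: 4.65
ee_pos: [0.5133, -0.0953, 0.1163]
tcp_rot: [[-0.957, 0.29, -0.0], [0.29, 0.957, 0.0], [0.0, 0.0, -1.0]]
ft_force: [-0.5, -0.5, -0.3]
finger_gap: 0.002
```

Call:
send_rows(fingers=[-1,-1,-1], offset=[[0,0,-1],[0,0,-1],[0,0,0]], turn=[[0,0,0],[0,0,0],[0,0,0]])

```text
t: 5.03
ee_pos: [0.5133, -0.0952, 0.1142]
tcp_rot: [[-0.957, 0.29, -0.0], [0.29, 0.957, 0.0], [0.0, 0.0, -1.0]]
ft_force: [0.4, -0.5, 0.2]
finger_gap: -0.002
```

Call:
send_rows(fingers=[-1,-1], offset=[[0,0,-1],[0,0,0]], turn=[[0,0,0],[0,0,0]])

```text
t: 5.28
ee_pos: [0.5133, -0.0953, 0.1133]
tcp_rot: [[-0.957, 0.29, -0.0], [0.29, 0.957, 0.0], [0.0, 0.0, -1.0]]
ft_force: [-0.4, -0.6, 0.3]
finger_gap: -0.001
```

Call:
send_rows(fingers=[-1,-1], offset=[[0,0,-1],[0,0,0]], turn=[[0,0,0],[0,0,0]])

```text
t: 5.52
ee_pos: [0.5135, -0.0953, 0.1125]
tcp_rot: [[-0.957, 0.29, 0.0], [0.29, 0.957, -0.0], [-0.0, 0.0, -1.0]]
ft_force: [-0.6, -0.4, 1.9]
finger_gap: 0.003
```

Call:
send_rows(fingers=[-1,-1], offset=[[0,0,-1],[0,0,0]], turn=[[0,0,0],[0,0,0]])

```text
t: 5.78
ee_pos: [0.5135, -0.0953, 0.1115]
tcp_rot: [[-0.957, 0.29, 0.0], [0.29, 0.957, -0.0], [-0.0, 0.0, -1.0]]
ft_force: [-0.5, 0.2, 2.9]
finger_gap: -0.001
```

Call:
send_rows(fingers=[-1,-1], offset=[[0,0,-1],[0,0,0]], turn=[[0,0,0],[0,0,0]])

```text
t: 6.02
ee_pos: [0.5135, -0.0953, 0.1105]
tcp_rot: [[-0.957, 0.29, 0.0], [0.29, 0.957, -0.0], [-0.0, 0.0, -1.0]]
ft_force: [-0.0, 0.5, 3.3]
finger_gap: -0.0
```

Call:
send_rows(fingers=[-1,-1], offset=[[0,0,-1],[0,0,0]], turn=[[0,0,0],[0,0,0]])

```text
t: 6.28
ee_pos: [0.5135, -0.0953, 0.1094]
tcp_rot: [[-0.957, 0.29, 0.0], [0.29, 0.957, 0.0], [-0.0, 0.0, -1.0]]
ft_force: [-1.1, 0.1, 4.7]
finger_gap: -0.001
```

```bash
python3 - <<'E'
from h import *
s=read_state();print(s["ee_pos"],s["ft_force"])
for c,u,v in(("side",325,235),):
    im=capture(c);cv2.imwrite(f"pics/{c}2.png",cv2.resize(im[v-50:v+50,u-65:u+65],None,fx=6,fy=6,interpolation=cv2.INTER_CUBIC))
E
```

```text
[ 0.51350893 -0.0952685   0.10935501] [-1.05484257  0.07130611  4.68091338]
```

View pics/side2.png

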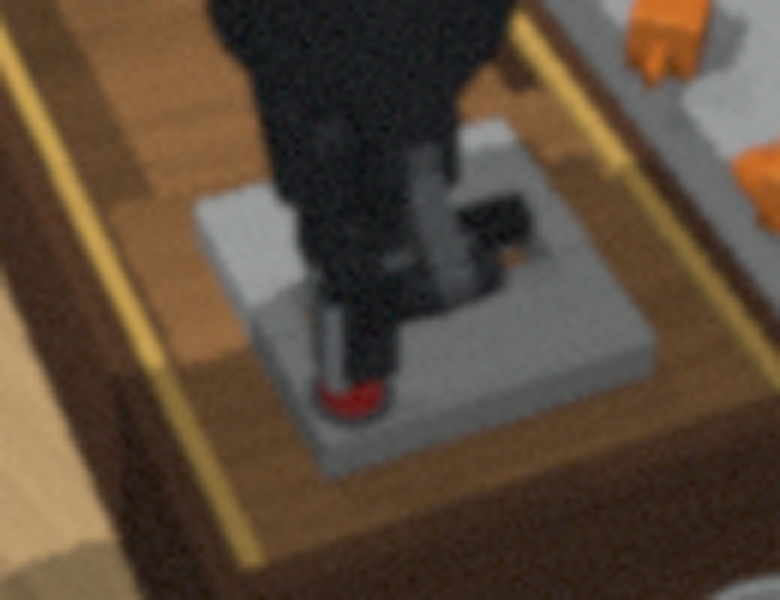

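The black bar now stands above the slot (about (500,225) in the zoom), so the handle is free. I'll lift off and check.

Call:
send_rows(fingers=[-1,-1,-1,0.5,0.5], offset=[[0,0,10],[0,0,30],[0,0,50],[-10,-30,40],[0,0,0]], turn=[[0,0,0],[0,0,0],[0,0,0],[0,0,0],[0,0,0]])

```text
t: 6.95
ee_pos: [0.5044, -0.1283, 0.2427]
tcp_rot: [[-0.956, 0.294, 0.005], [0.294, 0.956, -0.003], [-0.006, -0.002, -1.0]]
ft_force: [0.6, 0.4, -1.4]
finger_gap: 0.421
```

```bash
python3 - <<'E'
from h import *
s=read_state();print(s["t"],s["ee_pos"],s["ft_force"],s["finger_gap"])
for c,u,v in(("top",370,230),("side",330,230)):
    im=capture(c);cv2.imwrite(f"pics/{c}3.png",cv2.resize(im[v-50:v+50,u-65:u+65],None,fx=6,fy=6,interpolation=cv2.INTER_CUBIC))
    for n in("housing_top","handle_grip"):
        print(c,n,[(np.round(d["location"],1).tolist(),round(d["confidence"],2)) for d in spot_point(c,n)[:3]])
E
```

```text
6.95 [ 0.504409   -0.12831142  0.24273403] [ 0.58448272  0.41226595 -1.43532949] 0.4208123018103489
top housing_top [([378.9, 233.8], 0.75), ([377.3, 229.6], 0.71)]
top handle_grip [([376.6, 229.8], 0.55)]
side housing_top [([332.9, 228.6], 0.77)]
side handle_grip [([329.0, 221.4], 0.95)]
```

View pics/top3.png

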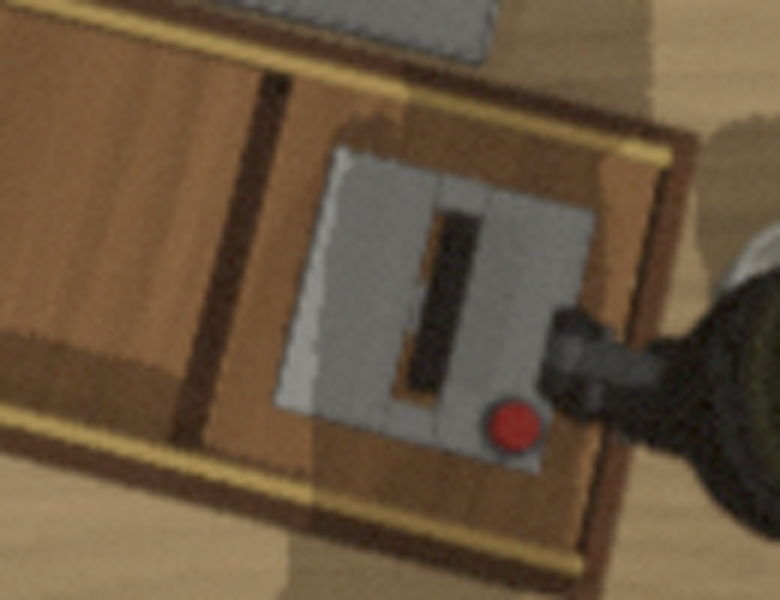

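View pics/side3.png

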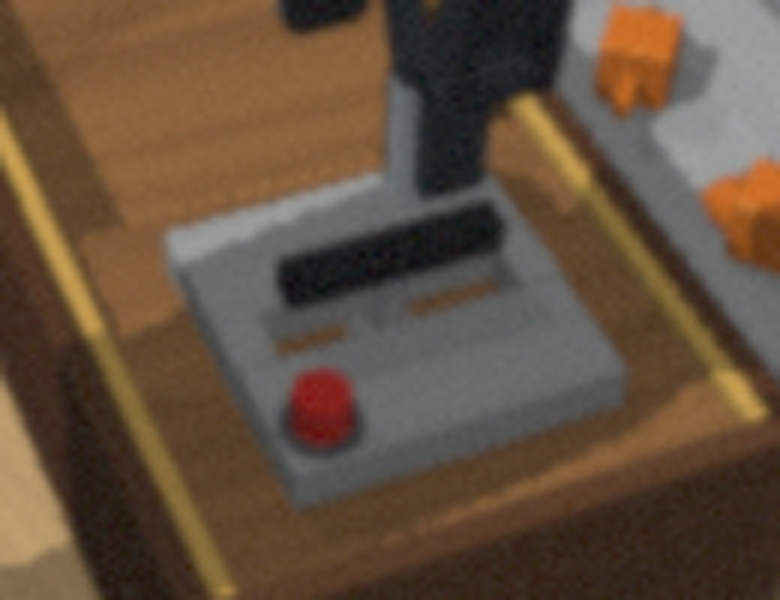

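```bash
python3 - <<'E'
from h import *
from fit import obs,R,least_squares
print(atz("top",(378.6,229.9),.1225),atz("side",(329.6,221.8),.116),atz("side",(329.0,221.4),.116),tri((378.3,230),(329.3,221.6)))
p=[.56027,-.06898]
print(proj("top",[*p,.1225]),proj("side",[*p,.116]))
E
```

```text
[ 0.55907567 -0.06873672  0.1225    ] [ 0.56165161 -0.06831017  0.116     ] [ 0.56148626 -0.06689742  0.116     ] (array([ 0.55973244, -0.06893932,  0.11801966]), np.float64(0.0009476227003323989))
[378.67802492 229.37022243] [329.24891795 222.3589051 ]
```

Call:
send_rows(fingers=[0,0,0], offset=[[28,29,-40],[28,29,-40],[0,0,0]], turn=[[0,0,0],[0,0,0],[0,0,0.6]])

```text
t: 7.62
ee_pos: [0.5578, -0.0626, 0.1548]
tcp_rot: [[-0.962, 0.273, -0.007], [0.273, 0.962, 0.005], [0.008, 0.003, -1.0]]
ft_force: [-0.1, -0.2, -0.3]
finger_gap: 0.495
```

Call:
send_rows(fingers=[0,0], offset=[[0,0,0],[0,0,0]], turn=[[0,0,0],[0,0,0]])

```text
t: 7.88
ee_pos: [0.5596, -0.0684, 0.1604]
tcp_rot: [[-0.96, 0.282, 0.002], [0.282, 0.96, -0.001], [-0.002, -0.001, -1.0]]
ft_force: [-1.1, -0.7, -0.2]
finger_gap: 0.501
```

Call:
send_rows(fingers=[0,0,0,0,0], offset=[[0.5,0,-20],[0,0,-20],[0,0,-10],[0,0,-7],[0,0,0]], turn=[[0,0,0],[0,0,0],[0,0,0],[0,0,0],[0,0,0]])

```text
t: 8.5
ee_pos: [0.5596, -0.0672, 0.1018]
tcp_rot: [[-0.96, 0.28, -0.001], [0.28, 0.96, 0.0], [0.001, 0.0, -1.0]]
ft_force: [0.8, -0.2, 1.5]
finger_gap: 0.498
```

Call:
send_rows(fingers=[-0.4,-0.4,-0.4], offset=[[0,0,0],[0,0,0],[0,0,0]], turn=[[0,0,0],[0,0,0],[0,0,0]])

```text
t: 8.88
ee_pos: [0.5601, -0.0673, 0.1027]
tcp_rot: [[-0.96, 0.28, 0.001], [0.28, 0.96, -0.0], [-0.001, 0.0, -1.0]]
ft_force: [1.0, -0.2, 0.5]
finger_gap: 0.297
```

```bash
python3 - <<'E'
from h import *
s=read_state();print(s["t"],s["ee_pos"],s["ft_force"],s["finger_gap"])
for c,u,v in(("side",330,230),):
    im=capture(c);cv2.imwrite(f"pics/{c}4.png",cv2.resize(im[v-50:v+50,u-65:u+65],None,fx=6,fy=6,interpolation=cv2.INTER_CUBIC))
E
```

```text
8.875 [ 0.56011577 -0.06729138  0.1027332 ] [ 1.02650203 -0.20654414  0.53499333] 0.2974411111438247
```

View pics/side4.png

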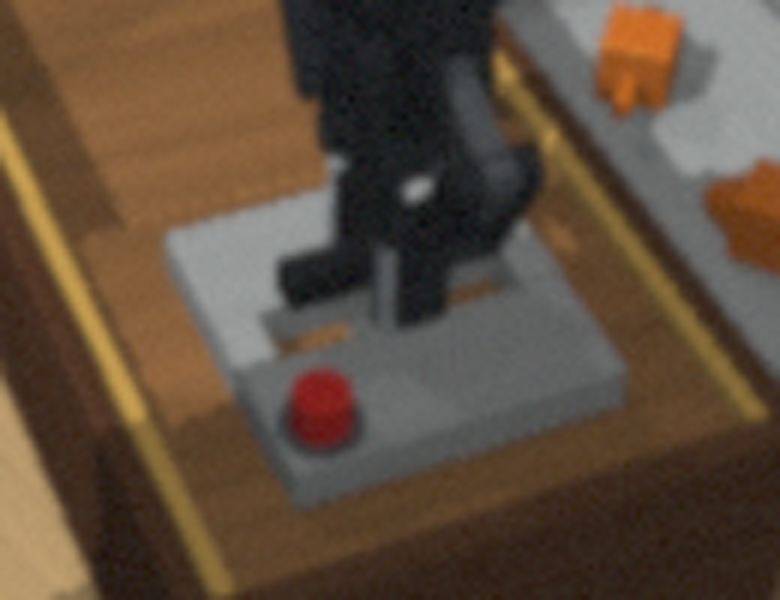

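Call:
send_rows(fingers=[-0.5,-0.62,-0.62], offset=[[0,-1.2,0],[0,0,0],[0,0,0]], turn=[[0,0,0],[0,0,0],[0,0,0]])

```text
t: 9.3
ee_pos: [0.5599, -0.0685, 0.1023]
tcp_rot: [[-0.96, 0.28, 0.0], [0.28, 0.96, 0.0], [-0.0, 0.0, -1.0]]
ft_force: [-0.1, 0.2, -0.1]
finger_gap: 0.19
```

Call:
send_rows(fingers=[-0.67,-0.67], offset=[[0,0,0],[0,0,0]], turn=[[0,0,0],[0,0,0]])

```text
t: 9.55
ee_pos: [0.5599, -0.0684, 0.1024]
tcp_rot: [[-0.96, 0.28, 0.0], [0.28, 0.96, 0.0], [-0.0, 0.0, -1.0]]
ft_force: [-0.3, 0.1, 0.1]
finger_gap: 0.169
```

Call:
send_rows(fingers=[-0.7,-0.7], offset=[[0,0,0],[0,0,0]], turn=[[0,0,0],[0,0,0]])

```text
t: 9.8
ee_pos: [0.56, -0.0682, 0.1024]
tcp_rot: [[-0.96, 0.28, 0.0], [0.28, 0.96, 0.0], [-0.0, 0.0, -1.0]]
ft_force: [0.0, 1.1, -0.4]
finger_gap: 0.148
```

Call:
send_rows(fingers=[-0.8,-0.8], offset=[[0,0,0],[0,0,0]], turn=[[0,0,0],[0,0,0]])

```text
t: 10.05
ee_pos: [0.56, -0.0683, 0.1025]
tcp_rot: [[-0.96, 0.28, 0.0], [0.28, 0.96, 0.0], [-0.0, 0.0, -1.0]]
ft_force: [-0.2, 1.5, 2.2]
finger_gap: 0.135
```

Call:
send_rows(fingers=[-0.8,-0.8], offset=[[0,0,0],[0,0,0]], turn=[[0,0,-5],[0,0,-5]])

```text
t: 10.3
ee_pos: [0.56, -0.0682, 0.1025]
tcp_rot: [[-0.896, 0.444, 0.0], [0.444, 0.896, 0.0], [-0.0, 0.0, -1.0]]
ft_force: [-0.4, 1.3, 1.4]
finger_gap: 0.135
```

```bash
python3 - <<'E'
from h import *
s=read_state();print(s["t"],s["ee_pos"],s["ft_force"],s["wrist_torque"],s["finger_gap"],s["qpos"])
E
```

```text
10.3 [ 0.55997527 -0.06815863  0.10248491] [-0.39889619  1.26575753  1.37124219] [0.21818274 0.05352534 0.11626395] 0.1353534066305089 [ 35.70763951  17.27786416 -36.31401739 103.2618382   11.35776435
  63.11052984  59.07030756]
```

Call:
send_rows(fingers=[-0.8,-0.8,-0.8,-0.8,-0.8], offset=[[0,0,0],[0,0,0],[0,0,0],[0,0,0],[0,0,0]], turn=[[0,0,-8],[0,0,-8],[0,0,-8],[0,0,-8],[0,0,-8]])

```text
t: 10.92
ee_pos: [0.5602, -0.0679, 0.1026]
tcp_rot: [[-0.399, 0.917, 0.001], [0.917, 0.399, 0.0], [0.0, 0.001, -1.0]]
ft_force: [1.5, 2.0, 0.9]
finger_gap: 0.138
```

Call:
send_rows(fingers=[-0.8,-0.8,-0.8,-0.8,-0.8], offset=[[0,0,0],[0,0,0],[0,0,0],[0,0,0],[0,0,0]], turn=[[0,0,-8],[0,0,-8],[0,0,-8],[0,0,-8],[0,0,-3]])

```text
t: 11.55
ee_pos: [0.5605, -0.0679, 0.1025]
tcp_rot: [[0.197, 0.98, 0.001], [0.98, -0.197, 0.0], [0.001, 0.001, -1.0]]
ft_force: [0.7, 1.2, 0.1]
finger_gap: 0.139
```

Call:
send_rows(fingers=[-0.8,-0.8], offset=[[0,0,0],[0,0,0]], turn=[[0,0,-2.5],[0,0,0]])

```text
t: 11.8
ee_pos: [0.5605, -0.0679, 0.1025]
tcp_rot: [[0.237, 0.972, 0.001], [0.972, -0.237, 0.0], [0.001, 0.001, -1.0]]
ft_force: [2.1, 2.1, 0.7]
finger_gap: 0.139
```

```bash
python3 - <<'E'
from h import *
s=read_state();print(s["t"],s["ee_pos"],s["ft_force"],s["wrist_torque"],s["finger_gap"],s["qpos"])
y=s["tcp_rot"][:,1];print(np.degrees(np.arctan2(y[1],y[0])))
for c,u,v in(("side",330,230),):
    im=capture(c);cv2.imwrite(f"pics/{c}5.png",cv2.resize(im[v-50:v+50,u-65:u+65],None,fx=6,fy=6,interpolation=cv2.INTER_CUBIC))
E
```

```text
11.8 [ 0.56046736 -0.0678817   0.10253647] [2.14115003 2.06497043 0.74502083] [ 0.4109812  -0.29569405  0.06285841] 0.13904048330855223 [ 26.44498072  15.52829236 -25.40016271 103.5608503    7.40964237
  62.47070871 -15.27328881]
-13.70277157150989
```

View pics/side5.png

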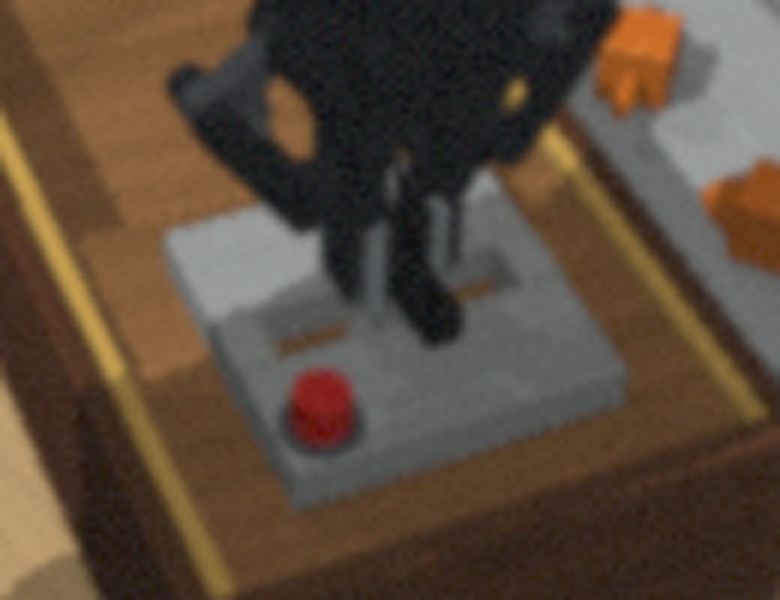

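Call:
send_rows(fingers=[-0.8,-0.8,-0.8], offset=[[0.6,1.9,0],[0.6,1.9,0],[0,0,0]], turn=[[0,0,0],[0,0,0],[0,0,0]])

```text
t: 12.22
ee_pos: [0.5612, -0.0654, 0.1024]
tcp_rot: [[0.238, 0.971, 0.0], [0.971, -0.238, -0.001], [-0.001, 0.001, -1.0]]
ft_force: [1.6, -2.7, 1.1]
finger_gap: 0.139
```

Call:
send_rows(fingers=[-0.8,-0.8,-0.8], offset=[[0.8,2.9,0],[1.4,4.8,0],[0,0,0]], turn=[[0,0,0],[0,0,0],[0,0,0]])

```text
t: 12.6
ee_pos: [0.5639, -0.0559, 0.1025]
tcp_rot: [[0.237, 0.972, 0.001], [0.972, -0.237, 0.001], [0.001, 0.001, -1.0]]
ft_force: [2.1, -1.3, 1.4]
finger_gap: 0.135
```

Door slides freely (12 mm so far, about 2 N). Continuing.

Call:
send_rows(fingers=[-0.8,-0.8,-0.8,-0.8,-0.8], offset=[[2,7,0],[2.5,9,0],[2.5,9,0],[2,7,0],[0,0,0]], turn=[[0,0,0],[0,0,0],[0,0,0],[0,0,0],[0,0,0]])

```text
t: 13.22
ee_pos: [0.5735, -0.0228, 0.1026]
tcp_rot: [[0.236, 0.972, 0.002], [0.972, -0.236, 0.002], [0.002, 0.002, -1.0]]
ft_force: [5.6, -0.9, -1.1]
finger_gap: 0.137
```

Call:
send_rows(fingers=[-0.8,-0.8,-0.8,-0.8,-0.8], offset=[[2.8,9.5,0],[2.8,9.5,0],[2.8,9.5,0],[1.5,5,0],[0,0,0]], turn=[[0,0,0],[0,0,0],[0,0,0],[0,0,0],[0,0,0]])

```text
t: 13.85
ee_pos: [0.5832, 0.0102, 0.1026]
tcp_rot: [[0.237, 0.972, 0.002], [0.972, -0.237, 0.001], [0.002, 0.002, -1.0]]
ft_force: [4.6, -1.9, 0.4]
finger_gap: 0.14
```

```bash
python3 - <<'E'
from h import *
s=read_state();e=s["ee_pos"];print(s["t"],e,s["ft_force"],s["wrist_torque"])
d=np.array([.2802,.9599]);r=e[:2]-[.5601,-.0687];print(r@d,r@[.96,-.28])
for c in("side",):
    im=capture(c);cv2.imwrite(f"pics/{c}6.png",im)
E
```

```text
13.85 [0.58319566 0.01022117 0.10255015] [ 4.64024297 -1.88919543  0.41698533] [-0.35336175 -1.08630325 -0.00723646]
0.08222784010887062 7.390954643911665e-05
```

View pics/side6.png

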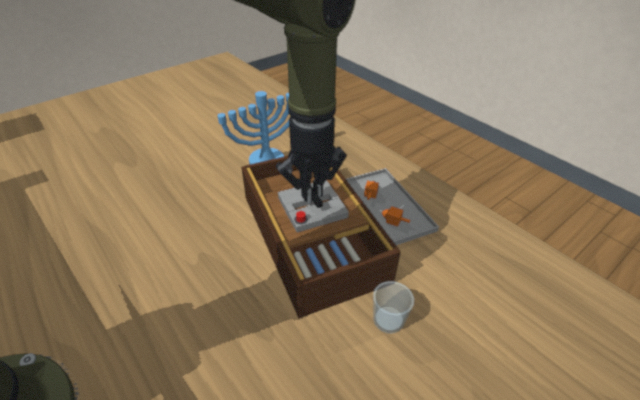

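Call:
send_rows(fingers=[-0.8,-0.8,-0.8,-0.8], offset=[[2,5,0],[1.2,4,0],[0.9,3,0],[0,0,0]], turn=[[0,0,0],[0,0,0],[0,0,0],[0,0,0]])

```text
t: 14.4
ee_pos: [0.5866, 0.0215, 0.1025]
tcp_rot: [[0.237, 0.971, 0.001], [0.971, -0.237, 0.001], [0.001, 0.0, -1.0]]
ft_force: [3.3, -1.8, 0.6]
finger_gap: 0.137
```

Call:
send_rows(fingers=[-0.8,-0.8,-0.8], offset=[[0.6,2,0],[0.6,2,0],[0,0,0]], turn=[[0,0,0],[0,0,0],[0,0,0]])

```text
t: 14.78
ee_pos: [0.5875, 0.0248, 0.1024]
tcp_rot: [[0.238, 0.971, 0.0], [0.971, -0.238, 0.0], [0.0, 0.0, -1.0]]
ft_force: [3.7, -2.7, 0.9]
finger_gap: 0.133
```

Call:
send_rows(fingers=[-0.8,-0.8,-0.8], offset=[[0.6,2,0],[0.3,1,0],[0,0,0]], turn=[[0,0,0],[0,0,0],[0,0,0]])

```text
t: 15.15
ee_pos: [0.5884, 0.0278, 0.1024]
tcp_rot: [[0.238, 0.971, 0.0], [0.971, -0.238, 0.0], [0.0, 0.0, -1.0]]
ft_force: [3.1, -2.3, 1.3]
finger_gap: 0.134
```

Call:
send_rows(fingers=[-0.8,-0.8], offset=[[0.3,1,0],[0,0,0]], turn=[[0,0,0],[0,0,0]])

```text
t: 15.4
ee_pos: [0.5886, 0.0284, 0.1023]
tcp_rot: [[0.238, 0.971, -0.0], [0.971, -0.238, -0.0], [-0.0, -0.0, -1.0]]
ft_force: [3.2, -3.4, 0.3]
finger_gap: 0.136
```

Call:
send_rows(fingers=[-0.8,-0.8], offset=[[0.3,1,0],[0,0,0]], turn=[[0,0,0],[0,0,0]])

```text
t: 15.65
ee_pos: [0.5886, 0.0284, 0.1021]
tcp_rot: [[0.239, 0.971, -0.001], [0.971, -0.239, -0.002], [-0.002, -0.001, -1.0]]
ft_force: [2.4, -4.4, 1.5]
finger_gap: 0.138
```

At the stop: no advance and the force is rising. Now relax, open and lift.

Call:
send_rows(fingers=[-0.8,-0.5,-0.2,0,0], offset=[[-0.4,-1.4,0],[0,0,0],[0,0,0],[0,0,0],[0,0,5]], turn=[[0,0,0],[0,0,0],[0,0,0],[0,0,0],[0,0,0]])

```text
t: 16.27
ee_pos: [0.5879, 0.0285, 0.1069]
tcp_rot: [[0.238, 0.971, -0.002], [0.971, -0.238, 0.0], [-0.0, -0.002, -1.0]]
ft_force: [-0.3, -0.6, 0.5]
finger_gap: 0.501
```

Call:
send_rows(fingers=[0,0,0,0,0], offset=[[0,0,15],[0,0,40],[0,0,50],[-15,-30,40],[0,0,0]], turn=[[0,0,0],[0,0,0],[0,0,0],[0,0,0],[0,0,0]])

```text
t: 16.9
ee_pos: [0.5753, -0.0045, 0.2577]
tcp_rot: [[0.242, 0.97, 0.008], [0.97, -0.242, -0.002], [-0.0, 0.009, -1.0]]
ft_force: [-0.1, 0.1, -0.4]
finger_gap: 0.494
```

Call:
send_rows(fingers=[0,0,0,0,0], offset=[[-10,-60,0],[-10,-60,0],[-10,-60,0],[0,0,0],[0,0,0]], turn=[[0,0,0],[0,0,0],[0,0,0],[0,0,0],[0,0,0]])

```text
t: 17.52
ee_pos: [0.5437, -0.1808, 0.2521]
tcp_rot: [[0.238, 0.971, -0.0], [0.971, -0.238, 0.001], [0.001, -0.001, -1.0]]
ft_force: [-1.2, 0.3, 0.5]
finger_gap: 0.498
```

```bash
python3 - <<'E'
from h import *
s=read_state();e=s["ee_pos"];print(s["t"],e,s["ft_force"],s["finger_gap"])
for c in("side","top"):
    im=capture(c);cv2.imwrite(f"pics/{c}7.png",im)
    for n in("housing_top","handle_grip"):
        print(c,n,[(np.round(d["location"],1).tolist(),round(d["confidence"],2)) for d in spot_point(c,n)[:2]])
p=[.5601+.02802,-.0687+.096]
print(proj("top",[*p,.098]),proj("side",[*p,.098]))
E
```

```text
17.525 [ 0.54365899 -0.18079071  0.25206795] [-1.23898981  0.33249014  0.5081219 ] 0.497736197984608
side housing_top [([308.9, 192.2], 0.65)]
side handle_grip [([308.4, 188.2], 0.78)]
top housing_top [([336.5, 219.7], 0.91)]
top handle_grip [([336.7, 217.5], 0.75)]
[335.44508486 219.90845471] [307.53133382 195.56102136]
```

View pics/side7.png

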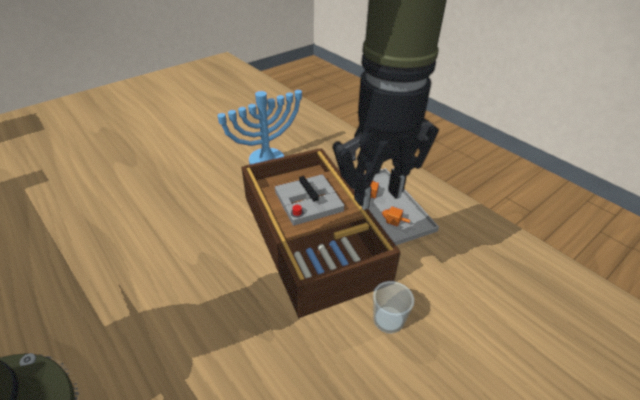

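View pics/top7.png

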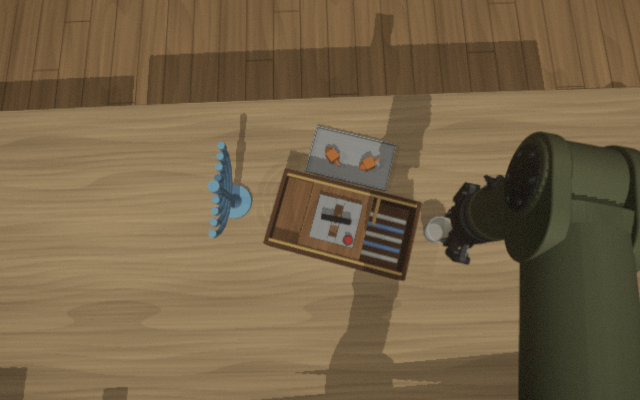

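```bash
python3 -c "
from rig import *
print(job_done())"
```

```text
the job is handed in; nothing more can be done
None
```

The candle box is open: the door is at its stop, the handle is turned, and the gripper has let go and is clear. The job was handed in at about 17.6 s of the 53 s allowed. No verdict is reported.

- **Button:** I pressed it in 1 mm steps. The highest reading was 4.7 N at about 3.5 mm, and the side picture then showed the T-handle popped up.
- **Handle:** I closed the gripper on the bar in small steps and turned it about 87° clockwise, going by the gripper's yaw. That is about 1.52 rad, past the 1.25 needed.
- **Door:** I slid it about 100 mm. At the end, a further 1 mm command gave no movement and the force rose to about 4.4 N along the slide. The wrist force stayed below 7 N throughout.
- **Last checks:** Both pictures show the bar lying along the box's length and the candle compartment uncovered. The menorah, votive cup and dreidels are where they started, judged by eye only.
- **Small disagreement:** In the top picture the network put the housing about 1 px (about 2 mm) short of where I predicted it fully open. In the side picture the gap was about 3.6 px, but in the direction of a farther slide. I put both down to network and calibration error.

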